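# Find the high spot of a disc with a dial indicator

## Task

The disc clamped on the rotary stage is off centre: find its high spot. Slide the dial indicator in by its black post until its plunger is pressed in against the disc's rim, then turn the stage by its crank, without ever driving the plunger to the end of its travel, and leave it stopped with the highest point of the rim on the plunger and the plunger still pressed in by it. Let go of everything at the end and leave the other things on the bench where they lie.

Things in the scene. Friction and masses are not known exactly. Their poses are not given: they have to be found in the camera images.
- jig: fixed black ground plate, 150 mm (its x) by 310 mm (its y) by 14 mm thick, that carries the rotary stage at its -y end and the dial indicator on a short rail towards its +y end. Origin on the bench under the plate, z up; the stage's axis stands at (0, -90 mm), the rail and the plunger run along its y through x = 0
- axis (a point): point on the stage's upright axis of rotation, 68 mm above the bench. Round it is the plain aluminium disc, 120 mm across, 52 to 68 mm above the bench, clamped 4.5 mm off this axis in an unknown direction, so its rim is 55.5 to 64.5 mm from the axis; it turns with the stage and never slips. The crank arm on top of it reaches to 80 mm above the bench
- turntable (a joint): angle of the rotary stage (rad), growing anticlockwise from above, no end stops; at 0 the crank points to the jig's -x, at a to the jig's (-cos a, -sin a). It turns stiffly (0.08 N m) and stays where it is left. It starts between -0.8 and 0.8; the high spot then lies at least 55 degrees round from the plunger
- crank_grip (a point): middle of the crank's handle: an upright black sleeve, 15 mm in diameter, from 81 to 118 mm above the bench, free to spin on its pin, 38 mm from the stage's axis; the point is 104 mm above the bench. Held in the fingers it can be led round the axis without turning the hand
- knob_grip (a point): point 100 mm above the bench on the axis of the indicator carriage's upright black post, 16 mm in diameter, whose top is 115 mm above the bench and which stands 52 mm behind (towards the jig's +y from) the centre of the dial; the dial, 72 mm across, has its face 71 mm above the bench
- carriage (a joint): how far the indicator's carriage has been slid along its rail towards the stage (the jig's -y), m, 0 to 0.045; it slides stiffly (8 N) and stays where it is left. Starts between 0 and 0.012. At 0 the free plunger's tip is 82 mm from the stage's axis
- plunger: the indicator's plunger; origin at its tip, the foremost point of a 6 mm steel rod with a ball end that points along the jig's -y at the stage's axis, 60 mm above the bench. A spring holds it out (0.5 N at first touch, 1.8 N when pressed in by its whole travel of 16 mm); beyond that it is solid
- needle (a joint): angle of the dial's black needle (rad), clockwise from above: 0 (its long end points at the stage) with the plunger free, growing by 0.314 rad for each mm the plunger is pressed in (one turn is 20 mm), 5.03 at the end of the travel
- screwdriver: bystander: screwdriver, 170 mm long, lying on the bench
- mouse: bystander: computer mouse, 58 x 100 x 33 mm
- remote: bystander: remote control, 44 x 150 x 18 mm
- tester: bystander: hand-held tester, 70 x 120 x 34 mm
- psu_brick: bystander: black power brick, 55 x 110 x 32 mm
- jar: bystander: small jar, 52 mm in diameter, 70 mm high
- collet_nut: bystander: steel ring nut, 26 mm across and 14 mm high, lying on the jig's plate

How it is judged:
By the outcome, as a careful person would: the job done as asked, in the order asked, and still so for the second after the job is handed in, with the robot touching nothing.
It also fails if it takes over 58 s, if anything falls off the work surface, if the arm or the gripper's body presses on something with over 40 N, if the wrist force passes 120 N, or if a joint passes its speed limit or range.

## Robot

A 6-joint arm with a two-finger parallel gripper is mounted at the origin on the work surface. World frame = base frame: x ahead of the robot, y to its left, z up, the work surface at z = 0. Lengths are in m, angles in rad, forces in N, time in s.
With the tool pointing down it reaches from about 0.425 to 1.125 m from the base axis. Payload 14.9 kg.
Tool frame: the origin (TCP) lies midway between the tips of the shut fingers; the grasp point (between the pads) lies 19 mm behind it; z points along the fingers, y is the line along which they close (so a half turn about z gives the same grasp; the last joint's range is limited). The gripper opens to 91 mm and grips with 3 to 60 N. Pads are 32 mm wide; open, the fingers measure 118 mm over their backs; the gripper's body (76 mm by 178 mm) begins 60 mm behind the grasp point.
Start: joints at [1.153, 0.379, 1.734, -0, 1.028, -0.033], TCP at [0.263, 0.649, 0.185] pointing down, gripper open.
Joint ranges: [-2.77, 2.77], [-0.74, 2.19], [0, 2.66], [-1.06, 4.2], [0.31, 2.87], [-3.08, 3.08]. Speed limits (rad/s): [1.89, 1.89, 2.39, 3.14, 3.14, 3.14].

## Interface

Orientations are given as a rotation vector (axis times angle).
In Python, from station import * gives the robot as it stands.
- The arm moves only by the shell command python3 -m inch 'ROWS'. ROWS is JSON, a list that holds one entry, the list of rows, each a list of 7 numbers: the turn, a rotation vector about the tool's x, y, z in rad, then the shift along the tool's x, y, z in mm, then the opening, from 0 (shut) to 1 (fully open). In form: [[[rx, ry, rz, dx, dy, dz, gripper], ...]]. A call has 1 to 20 rows; each row is the pose to reach, as a shift and turn from the pose commanded when the call began, along the tool's axes at that moment; what a row does not reach only later rows make up. A row lasts 1/8 s, in which the tool goes at most 62.5 mm and 10.7 degrees, less where a joint would pass 70% of its speed; a pose out of reach is approached as far as the arm can. A call with a gripper value outside its range is refused whole. The fingers move at their own pace and stop on an object; the grip force is fixed at half the most. Time passes only in rows, so rows that repeat a pose let the fingers close. It gives the time, the measured TCP pose, the force, the opening and the grip force at its end, in the units of the state.
- sense(): the state, without advancing time (a new reading comes with each control period).
- camera(name): name is "scene" or "top"; returns a dict with "image" (480x640x3 uint8, red, green, blue), "depth" (480x640 float32, m along the optical axis (not along the pixel's ray), 0 where there is no reading), "intrinsics" (3x3 intrinsics, pixels), "origin" and "rotation" of the camera in the world. Camera axes: x right, y up, looking along -z (the intrinsics and any distortion apply to the point x, -y, -z); pixel columns grow to the right and rows downward; lengths in m; the calibration is good to about 2 mm. A picture is of the moment at which its call begins.
- job_done(): hands the job in; it is judged then, once.
Trained networks look in the newest picture that a camera, given by its name, has taken for a name from the list of things; names that differ only in an ending like _2 or _b are one class to them, and where a whole thing is asked for, a point or a joint stands for the part that bears it (a point fixed in the world has none). Each returns a list of dicts, best first, with "confidence" (0 to 1); they miss things now and then, are a little off and sometimes report something else, mostly with a low value. They report only what shows in the picture. A call takes as long as a camera call.
- recognise(target, camera): "at" ([x, y, z] in m, in the coordinates of the camera as it stood for that picture, good to about 4 mm: the middle of the surface that is visible of it).
- silhouettes(target, camera): "region" (480x640 bool, what is visible of it).
- spot_point(target, camera): "at" ([x, y, z] in m, in the coordinates of the camera as it stood for that picture, good to about 4 mm: a listed point, or the origin of a listed thing).
The state is a dict: "clock": time; "joints": joint angles; "qvel": joint speeds; "joint_torque": joint torques, N m; "tcp_pos": TCP position; "tool_rot": TCP orientation; "force": force on the tool from outside, world axes, zero at the start; "wrist_torque": the same for the moment, N m; "opening": finger opening in m; "finger_force": force on a finger pad.
Only numpy, scipy, OpenCV 4.12 (cv2) and the standard library are available. Lean on these libraries where they do the work, as an engineer would, in place of code of your own. Each camera call takes 0.05 s, during which the arm holds its last target. There are 200 camera calls.

## Working session

There is one attempt and no reset: what is moved stays moved. The work goes in short steps, Python scripts to look and compute and a shell command to move; the robot and the scene stay as the last step left them, time stands still between calls to the robot, and variables do not carry over. Pictures are saved under pics/ and viewed, at most 10 in all, crops included, and the job is handed in when it is done.

```bash
mkdir -p pics
cat > h.py <<'E'
from station import *
import numpy as np, cv2
from scipy.spatial.transform import Rotation as R
def w(c,p): return np.array(c["origin"])+np.array(c["rotation"])@np.array(p)
def proj(c,P):
    q=np.array(c["rotation"]).T@(np.array(P)-np.array(c["origin"])); K=np.array(c["intrinsics"])
    v=K@np.array([q[0],-q[1],-q[2]]); return v[:2]/v[2]
def unproj(c,u,v,z):
    K=np.array(c["intrinsics"]); d=np.linalg.inv(K)@[u,v,1]; d=np.array(c["rotation"])@[d[0],-d[1],-d[2]]
    o=np.array(c["origin"]); return o+d*(z-o[2])/d[2]
def save(c,n): cv2.imwrite("pics/"+n,cv2.cvtColor(c["image"],cv2.COLOR_RGB2BGR))
E
python3 - <<'E'
from h import *
for n in ("top","scene"):
    c=camera(n); save(c,n+"0.png"); print(n,np.round(c["origin"],3),np.round(c["intrinsics"],1).tolist())
    for t in ("axis","crank_grip","knob_grip","plunger","jig"):
        print(t,[(np.round(w(c,d["at"]),4).tolist(),round(d["confidence"],2)) for d in spot_point(t,n)[:2]])
s=sense(); print(s["clock"],s["tcp_pos"],s["tool_rot"],s["opening"])
E
```

```text
top [3.400e-01 1.000e-03 1.128e+00] [[612.1, 0.0, 323.5], [0.0, 612.1, 250.9], [0.0, 0.0, 1.0]]
axis [([2.0162, 1.6767, 2.8039], 0.67)]
crank_grip [([1.9608, 1.6213, 2.7484], 0.66)]
knob_grip [([1.9474, 1.608, 2.7351], 0.94)]
plunger [([2.0169, 1.6774, 2.8045], 0.38)]
jig [([2.1098, 1.7703, 2.8974], 0.93)]
scene [1.063 0.01  0.653] [[433.7, 0.0, 321.2], [0.0, 433.7, 238.9], [0.0, 0.0, 1.0]]
axis [([-0.1621, -1.2147, -0.5721], 0.69)]
crank_grip [([-0.1312, -1.1839, -0.5412], 0.52)]
knob_grip [([0.0279, -1.0247, -0.382], 0.57)]
plunger [([-0.112, -1.1647, -0.522], 0.6)]
jig [([-0.1814, -1.2341, -0.5914], 0.75)]
0.6 [0.26278728 0.64884547 0.18506034] [6.00700947e-01 3.08359391e+00 1.08967106e-04] 0.09134332541281534
```

View pics/top0.png

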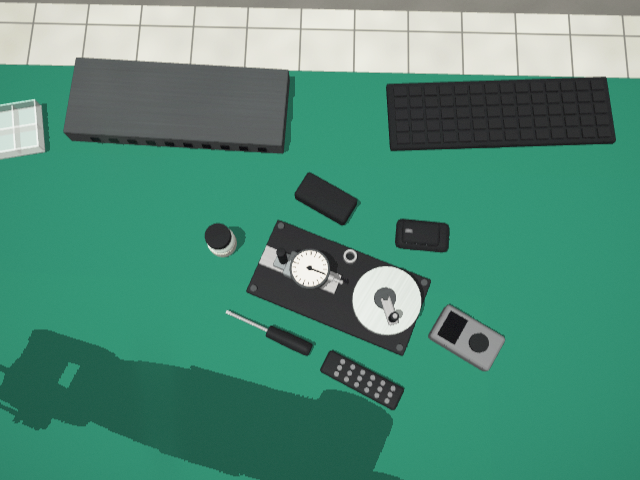

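View pics/scene0.png

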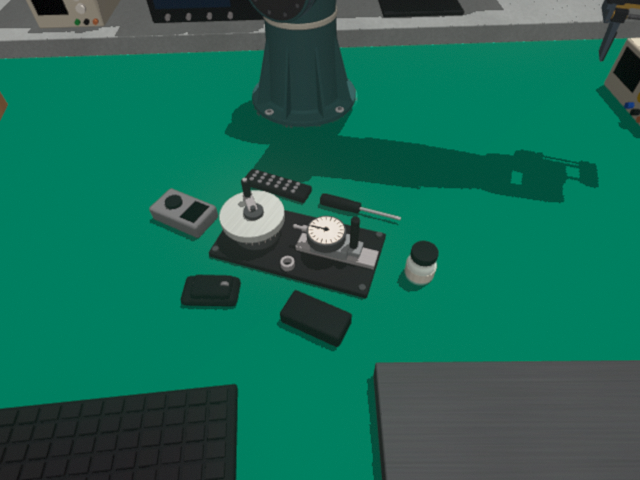

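The top view shows the dial at (310,268), its post at (283,257), the disc at (387,300), the crank handle at (394,317) and the nut at (350,256). The scene view agrees. The camera "rotation" is a rotation vector, so I'll fix the helper.

```bash
sed -i 's/np.array(c\["rotation"\])/rm(c)/g' h.py
cat >> h.py <<'E'
def rm(c):
    r=np.array(c["rotation"]); return r if r.shape==(3,3) else R.from_rotvec(r).as_matrix()
E
python3 - <<'E'
from h import *
for n in ("top","scene"):
    c=camera(n)
    for t in ("axis","crank_grip","knob_grip","plunger","jig"):
        print(n,t,[(np.round(w(c,d["at"]),4).tolist(),round(d["confidence"],2)) for d in spot_point(t,n)[:2]])
    if n=="top":
        co=[unproj(c,*p,0.014) for p in ((278,221),(431,281),(403,355),(247,291))]; print(np.round(co,4).tolist(), np.round(np.mean(co,0),4))
        print("disc",unproj(c,387,300,.068),"dial",unproj(c,310,268,.071),"post top",unproj(c,283,255,.115),"handle top",unproj(c,394,317,.118))
    K=4
    a=cv2.cvtColor(c["image"],cv2.COLOR_RGB2BGR)
    a=a[215:365,240:440] if n=="top" else a[170:300,200:400]
    cv2.imwrite(f"pics/{n}1.png",cv2.resize(a,None,fx=4,fy=4,interpolation=cv2.INTER_CUBIC))
print(R.from_rotvec(sense()["tool_rot"]).as_matrix().round(3))
E
```

```text
top axis [([0.5007, -0.0952, 0.0681], 0.66)]
top crank_grip [([0.4648, -0.1137, 0.1006], 0.56), ([0.4485, 0.1064, -0.0011], 0.34)]
top knob_grip [([0.5712, 0.0847, 0.0996], 0.56)]
top plunger [([0.5268, -0.023, 0.0615], 0.58)]
top jig [([0.532, -0.0106, 0.0023], 0.55)]
[[0.6508, 0.0976, 0.014], [0.5431, -0.1896, 0.014], [0.4069, -0.1376, 0.014], [0.5158, 0.1489, 0.014]] [ 0.5292 -0.0201  0.014 ]
disc [ 0.49770778 -0.1032421   0.068     ] dial [0.55053311 0.03266584 0.071     ] post top [0.56305996 0.07779026 0.115     ] handle top [ 0.46228984 -0.10997218  0.118     ]
scene axis [([0.4999, -0.1005, 0.0633], 0.77)]
scene crank_grip [([0.4598, -0.1088, 0.1043], 0.57)]
scene knob_grip [([0.5665, 0.083, 0.1001], 0.96)]
scene plunger [([0.5249, -0.0303, 0.0596], 0.61)]
scene jig [([0.5308, -0.0121, 0.0062], 0.62), ([0.6073, 0.2003, 0.0017], 0.35)]
[[-0.927  0.375 -0.   ]
 [ 0.375  0.927 -0.   ]
 [ 0.    -0.    -1.   ]]
```

View pics/top1.png

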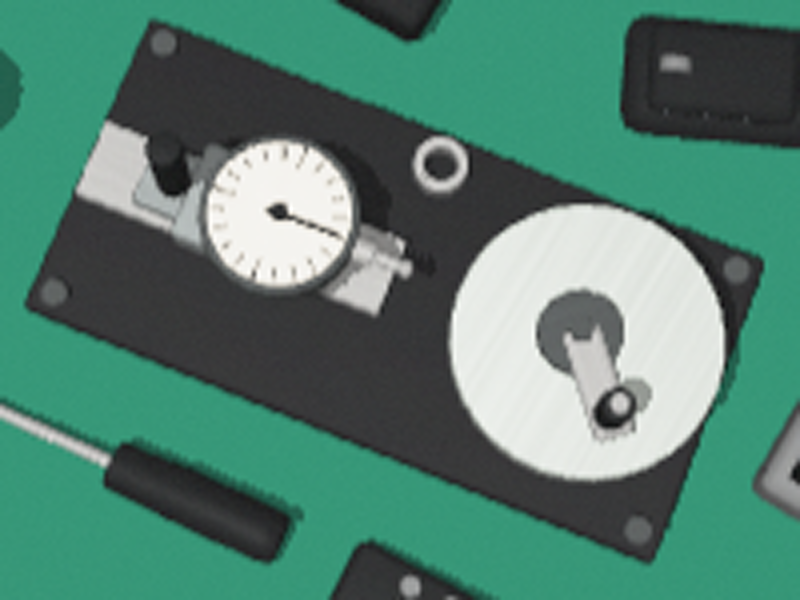

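```bash
cat >> h.py <<'E'
JY=np.array([0.351,0.936]); JY/=np.linalg.norm(JY); JX=np.array([JY[1],-JY[0]])
def disc(c,guess=(0.4977,-0.1032)):
    """disc-centre fit on the top face z=.068: bright pixels' convex hull, robust circle"""
    g=c["image"].astype(int); H,W=g.shape[:2]
    m=((g.min(2)>170)).astype(np.uint8)
    u0=proj(c,[*guess,.068]); yy,xx=np.mgrid[:H,:W]
    m[np.hypot(xx-u0[0],yy-u0[1])>55]=0
    k,l,st,_=cv2.connectedComponentsWithStats(m); i=1+np.argmax(st[1:,4])
    cn=max(cv2.findContours((l==i).astype(np.uint8),0,cv2.CHAIN_APPROX_NONE)[0],key=len)[:,0]
    P=np.array([unproj(c,*p,.068)[:2] for p in cn])
    from scipy.optimize import least_squares
    f=lambda q:np.hypot(P[:,0]-q[0],P[:,1]-q[1])-q[2]
    r=least_squares(f,[*guess,.06],loss="soft_l1",f_scale=.0005)
    return r.x,np.sqrt(np.median(f(r.x)**2))
E
python3 - <<'E'
from h import *
c=camera("top"); print("disc",disc(c))
s=camera("scene"); print("disc scene",disc(s))
sc=lambda u,v:(240+u/4-.375,215+v/4-.375)
for n,p,z in (("hub",(580,332),.07),("handle top",(619,403),.118),("dial",(280,212),.071),("post top",(165,148),.115),("tip",(411,268),.06)):
    P=unproj(c,*sc(*p),z); print(n,P.round(4))
d=c["depth"]
for n,p in (("hub",(560,340)),("arm",(590,360)),("handle",(619,403)),("disc",(500,400)),("post",(160,145)),("dial",(240,230))):
    u,v=map(round,sc(*p)); print(n, (1.128-d[v,u]).round(4))
for n in ("top","scene"):
    cc=camera(n)
    for t in ("axis","crank_grip","knob_grip","plunger","jig"):
        print(n,t,[np.round(w(cc,d["at"]),4).tolist() for d in spot_point(t,n)[:1]])
E
```

```text
disc (array([ 0.49828415, -0.10216514,  0.05905142]), np.float64(0.0004356558098761134))
disc scene (array([ 0.49668665, -0.10211551,  0.05738468]), np.float64(0.0012341042767487626))
hub [ 0.5015 -0.0989  0.07  ]
handle top [ 0.465  -0.1106  0.118 ]
dial [0.5512 0.0333 0.071 ]
post top [0.5688 0.0816 0.115 ]
tip [ 0.5296 -0.025   0.06  ]
hub 0.0699
arm 0.0708
handle 0.1196
disc 0.0639
post 0.0898
dial 0.0547
top axis [[0.5023, -0.0956, 0.0668]]
top crank_grip [[0.4654, -0.1121, 0.0965]]
top knob_grip []
top plunger [[0.5254, -0.0254, 0.0578]]
top jig [[0.5306, -0.0123, 0.0014]]
scene axis [[0.5024, -0.0997, 0.0652]]
scene crank_grip [[0.6293, -0.1747, -0.0018]]
scene knob_grip [[0.5689, 0.0837, 0.0999]]
scene plunger [[0.5272, -0.0313, 0.0614]]
scene jig [[0.5295, -0.0132, 0.0071]]
```

```bash
python3 -m inch '[[[0,0,0,-100,-82,0,1],[0,0,0,-200,-164,10,1],[0,0,0,-300,-246,20,1],[0,0,0,-400,-330,30,1],[0,0,0,-495,-410,35,1],[0,0,0,-495,-410,35,1],[0,0,0,-495,-410,35,1],[0,0,0,-495,-410,35,1],[0,0,0,-495,-410,35,1],[0,0,0,-495,-410,35,1],[0,0,0,-495,-410,35,1],[0,0,0,-495,-410,35,1],[0,0,0,-495,-410,35,1],[0,0,0,-495,-410,35,1]]]'
python3 - <<'E'
from h import *
s=camera("scene"); print([(np.round(w(s,d["at"]),4),d["confidence"]) for d in spot_point("knob_grip","scene")[:2]])
a=cv2.cvtColor(s["image"],cv2.COLOR_RGB2BGR)[150:300,200:400]
cv2.imwrite("pics/s2.png",cv2.resize(a,None,fx=4,fy=4,interpolation=cv2.INTER_CUBIC))
print(sense()["tcp_pos"])
E
```

```text
clock: 3.65
tcp_pos: [0.5672, 0.0842, 0.1501]
tool_rot: [-0.598, -3.084, -0.0]
force: [0.8, 1.0, 0.4]
opening: 0.091
finger_force: 0.0
[(array([0.5673, 0.0826, 0.0991]), 0.89), (array([ 0.7012,  0.0102, -0.0009]), 0.47)]
[0.56733899 0.08392814 0.15011829]
```

View pics/s2.png

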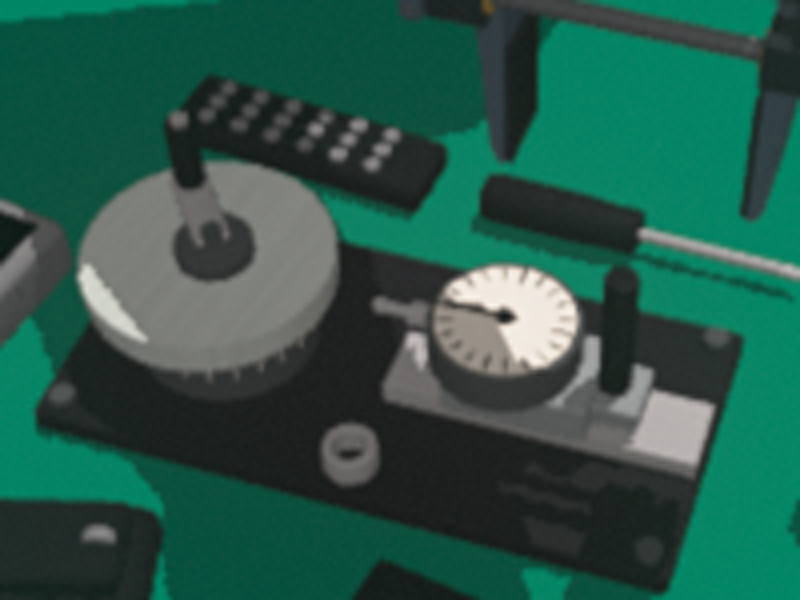

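The fingers straddle the post, so I'll go down, grip it and slide the carriage about 25 mm along the tool's -y.

```bash
python3 -m inch '[[[0,0,0,0,0,35,1],[0,0,0,0,0,65,1],[0,0,0,0,0,65,1],[0,0,0,0,0,65,1],[0,0,0,0,0,65,0],[0,0,0,0,0,65,0],[0,0,0,0,0,65,0],[0,0,0,0,0,65,0],[0,0,0,0,0,65,0],[0,0,0,0,0,65,0],[0,0,0,0,0,65,0]]]'
```

```text
clock: 5.12
tcp_pos: [0.5677, 0.083, 0.085]
tool_rot: [-0.601, -3.084, 0.0]
force: [1.0, -0.3, 0.8]
opening: 0.0242
finger_force: 0.0
```

```bash
python3 -m inch '[[[0,0,0,0,0,0,0],[0,0,0,0,0,0,0],[0,0,0,0,0,0,0],[0,0,0,0,-3,0,0],[0,0,0,0,-6,0,0],[0,0,0,-0.2,-9,0,0],[0,0,0,-0.3,-12,0,0],[0,0,0,-0.4,-15,0,0],[0,0,0,-0.5,-18,0,0],[0,0,0,-0.5,-20,0,0],[0,0,0,-0.6,-22,0,0],[0,0,0,-0.6,-22,0,0],[0,0,0,-0.6,-22,0,0],[0,0,0,-0.6,-22,0,0]]]'
python3 - <<'E'
from h import *
s=camera("scene")
a=cv2.cvtColor(s["image"],cv2.COLOR_RGB2BGR)[170:270,240:373]
cv2.imwrite("pics/s3.png",cv2.resize(a,None,fx=6,fy=6,interpolation=cv2.INTER_CUBIC))
E
```

```text
clock: 6.88
tcp_pos: [0.56, 0.0624, 0.085]
tool_rot: [0.601, 3.084, 0.0]
force: [-0.2, 0.1, 0.8]
opening: -0.0001
finger_force: 0.0
```

View pics/s3.png

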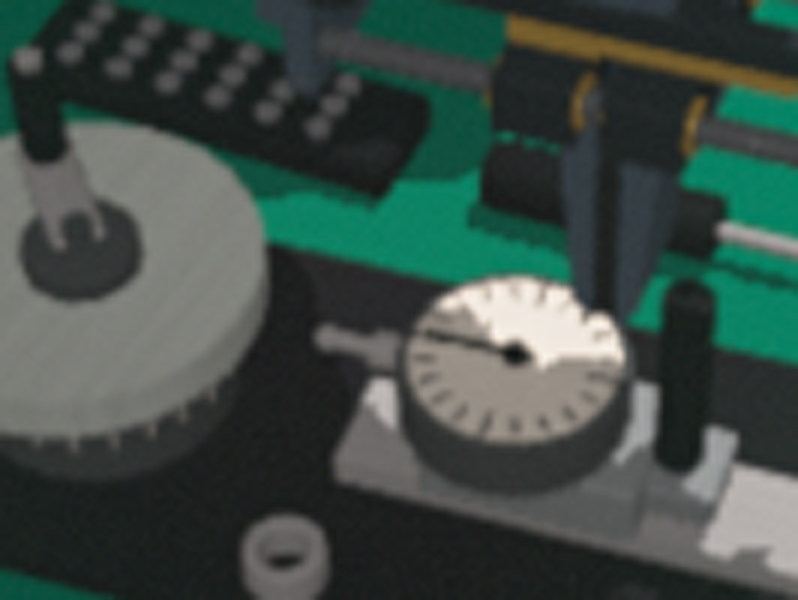

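The grip missed: the fingers are shut at crop (605,300), while the post is still at (688,290-460). I'll compare the reported TCP with the picture.

Run:
```python
from h import *
s=camera("scene"); c=camera("top"); t=sense()["tcp_pos"]
for nm,P in (("tcp",t),("tcp+60",np.array(t)+[0,0,.06]),("post100",[.568,.083,.1]),("posttop",[.568,.083,.115])):
    p=proj(s,P); print(nm,p.round(1),"crop",((p-[240,170])*6).round(0),"top",proj(c,P).round(1))
d=s["depth"]
def wp(cam,u,v):
    K=cam["intrinsics"]; z=cam["depth"][v,u]; return w(cam,[(u-K[0][2])/K[0][0]*z,-(v-K[1][2])/K[1][1]*z,-z])
for (u,v) in ((345,205),(336,195),(350,195),(341,215),(340,218),(354,225),(354,220),(354,235),(326,229),(300,225)):
    print(u,v,wp(s,u,v).round(4))
save(c,"top3.png")
```

```text
tcp [342.3 228.2] crop [614. 349.] top [292.9 260.7]
tcp+60 [343.2 203.9] crop [619. 204.] top [291.  253.1]
post100 [354.8 225.4] crop [689. 332.] top [280.7 254. ]
posttop [355.3 219.4] crop [692. 297.] top [280.1 252.1]
345 205 [0.576  0.0637 0.1587]
336 195 [0.5699 0.0494 0.1756]
350 195 [0.6    0.0678 0.2036]
341 215 [0.5725 0.0582 0.1321]
340 218 [0.5724 0.0567 0.1248]
354 225 [0.5749 0.0805 0.1088]
354 220 [0.5703 0.0806 0.1163]
354 235 [0.575  0.0817 0.083 ]
326 229 [0.5503 0.0344 0.0737]
300 225 [ 0.5286 -0.0122  0.0631]
```

View pics/top3.png

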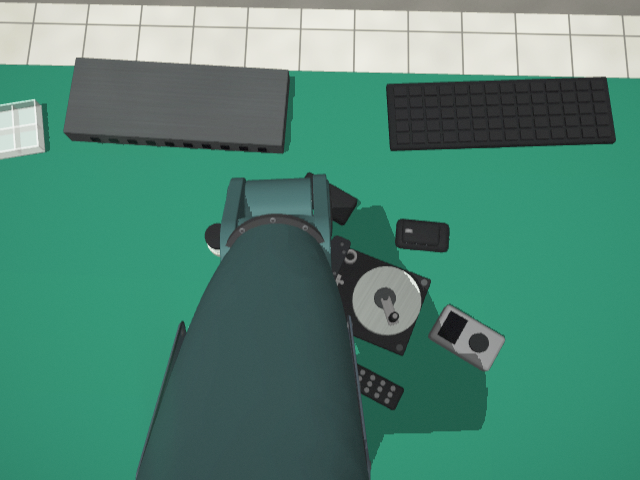

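The top view shows the arm covering the dial, but the disc and crank are clear. In the scene view the fingertips sit about 30 mm above the reported TCP height, so I'll measure that with the depth cloud.

```bash
cat >> h.py <<'E'
def cloud(c):
    K=np.array(c["intrinsics"]); z=c["depth"]; v,u=np.mgrid[:480,:640]
    q=np.stack([(u-K[0,2])/K[0,0]*z,-(v-K[1,2])/K[1,1]*z,-z],-1)
    return np.array(c["origin"])+q@rm(c).T
E
python3 - <<'E'
from h import *
s=camera("scene"); P=cloud(s); ok=s["depth"]>0
print(sense()["tcp_pos"],sense()["joints"])
# columns through finger: list z,x down each column
for u in (338,341,344,346):
    print(u,[(v,*(P[v,u]*1000).round(0).astype(int).tolist(),s["image"][v,u].tolist()) for v in range(208,230,2)])
E
```

```text
[0.55997093 0.06239995 0.08502422] [ 6.96120939e-02  3.11990965e-01  2.05261010e+00 -2.18412240e-06
  7.77035229e-01 -1.11640144e+00]
338 [(208, 573, 53, 149, [48, 57, 61]), (210, 571, 53, 143, [51, 60, 63]), (212, 572, 53, 139, [47, 56, 61]), (214, 571, 53, 133, [49, 57, 60]), (216, 571, 53, 129, [46, 55, 59]), (218, 574, 53, 127, [46, 55, 60]), (220, 573, 53, 121, [42, 50, 55]), (222, 573, 53, 116, [146, 142, 134]), (224, 539, 57, 73, [241, 234, 225]), (226, 543, 56, 72, [230, 222, 210]), (228, 548, 56, 72, [241, 233, 224])]
341 [(208, 572, 58, 148, [28, 32, 29]), (210, 573, 58, 144, [29, 32, 31]), (212, 570, 58, 137, [31, 34, 33]), (214, 571, 58, 133, [33, 36, 33]), (216, 573, 58, 130, [29, 34, 31]), (218, 572, 58, 124, [31, 35, 32]), (220, 573, 58, 120, [30, 33, 33]), (222, 573, 59, 115, [93, 89, 85]), (224, 539, 62, 73, [229, 216, 202]), (226, 544, 62, 73, [228, 220, 204]), (228, 547, 62, 71, [244, 236, 227])]
344 [(208, 577, 62, 153, [52, 61, 67]), (210, 576, 62, 148, [52, 62, 67]), (212, 1063, 10, 653, [51, 61, 67]), (214, 575, 63, 137, [52, 61, 67]), (216, 576, 63, 133, [52, 62, 68]), (218, 577, 63, 129, [52, 62, 68]), (220, 578, 63, 126, [53, 61, 67]), (222, 577, 63, 119, [50, 73, 72]), (224, 488, 73, 17, [47, 66, 61]), (226, 543, 67, 71, [70, 71, 71]), (228, 548, 67, 71, [96, 96, 93])]
346 [(208, 577, 65, 153, [52, 62, 68]), (210, 576, 66, 147, [51, 62, 67]), (212, 576, 66, 143, [53, 61, 68]), (214, 578, 66, 140, [51, 60, 65]), (216, 576, 66, 133, [51, 59, 65]), (218, 577, 66, 129, [49, 64, 68]), (220, 576, 66, 123, [43, 90, 78]), (222, 468, 79, 0, [23, 124, 96]), (224, 487, 77, 15, [31, 94, 74]), (226, 493, 77, 15, [41, 41, 42]), (228, 499, 76, 16, [43, 45, 44])]
```

The fingertips are really about 31 mm above the reported TCP, while x and y agree. So the fingers closed above the post. I'll lift, open, go back over the post and descend 31 mm lower than before.

```bash
python3 -m inch '[[[0,0,0,0,0,-20,0],[0,0,0,0,10,-20,1],[0,0,0,0,22,-20,1],[0,0,0,0,22,-20,1],[0,0,0,0,22,-20,1],[0,0,0,0,22,-20,1],[0,0,0,0,22,-20,1],[0,0,0,0,22,-20,1],[0,0,0,0,22,-20,1],[0,0,0,0,22,-20,1]]]'
python3 -m inch '[[[0,0,0,0,0,20,1],[0,0,0,0,0,35,1],[0,0,0,0,0,45,1],[0,0,0,0,0,50,1],[0,0,0,0,0,50,1],[0,0,0,0,0,50,0],[0,0,0,0,0,50,0],[0,0,0,0,0,50,0],[0,0,0,0,0,50,0],[0,0,0,0,0,50,0],[0,0,0,0,0,50,0],[0,0,0,0,0,50,0],[0,0,0,0,0,50,0],[0,0,0,0,0,50,0],[0,0,0,0,0,50,0]]]'
```

```text
clock: 8.32
tcp_pos: [0.5682, 0.0828, 0.1051]
tool_rot: [0.601, 3.084, 0.0]
force: [0.2, -0.0, -0.2]
opening: 0.0874
finger_force: 0.0
clock: 10.2
tcp_pos: [0.5681, 0.0826, 0.055]
tool_rot: [-0.6, -3.083, 0.001]
force: [-1.4, -5.3, 1.3]
opening: 0.0156
finger_force: 30.0
```

Gripped (opening 15.6 mm, 30 N). Now slide.

```bash
python3 -m inch '[[[0,0,0,0,-3,0,0],[0,0,0,0,-6,0,0],[0,0,0,-0.2,-9,0,0],[0,0,0,-0.3,-12,0,0],[0,0,0,-0.4,-15,0,0],[0,0,0,-0.5,-18,0,0],[0,0,0,-0.5,-21,0,0],[0,0,0,-0.6,-24,0,0],[0,0,0,-0.6,-25,0,0],[0,0,0,-0.6,-25,0,0],[0,0,0,-0.6,-25,0,0]]]'
python3 - <<'E'
from h import *
s=camera("scene")
a=cv2.cvtColor(s["image"],cv2.COLOR_RGB2BGR)[170:270,240:373]
cv2.imwrite("pics/s4.png",cv2.resize(a,None,fx=6,fy=6,interpolation=cv2.INTER_CUBIC))
E
```

```text
clock: 11.58
tcp_pos: [0.5596, 0.0601, 0.055]
tool_rot: [0.601, 3.083, 0.002]
force: [1.1, 6.1, -2.3]
opening: 0.0149
finger_force: 30.0
```

View pics/s4.png

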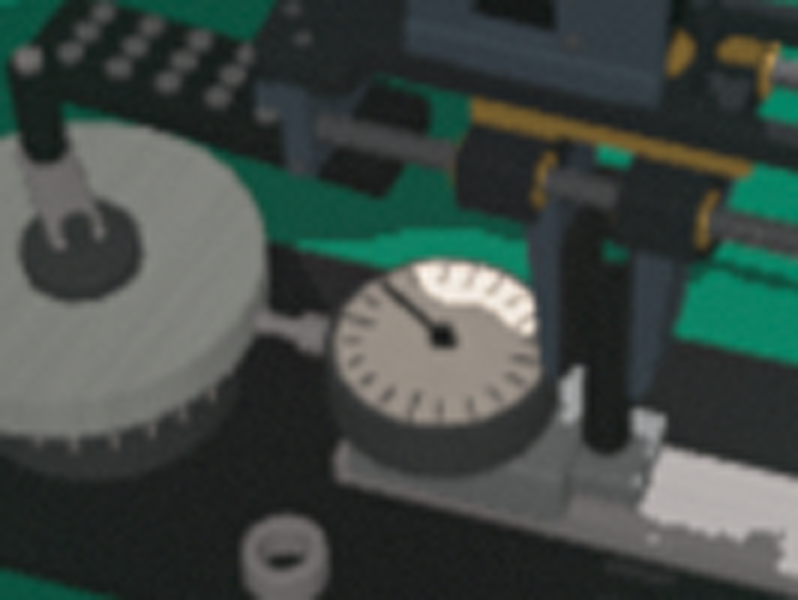

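The needle now reads about 2 mm, so the carriage is at about 28 mm and the high spot will press about 11 mm, which is safe. I'll release, lift, and go over the crank with the hand turned 90°.

```bash
python3 -m inch '[[[0,0,0,0,0,0,1],[0,0,0,0,0,0,1],[0,0,0,0,0,0,1],[0,0,0,0,0,0,1],[0,0,0,0,0,-40,1],[0,0,0,0,0,-80,1],[0,0,0,0,0,-80,1],[0,0,0,0,0,-80,1]]]'
python3 - <<'E'
from h import *
t=np.array(sense()["tcp_pos"]); M=R.from_rotvec(sense()["tool_rot"]).as_matrix()
print(t, M.T@(np.array([.4645,-.1115,.135])-t)*1000)
E
```

```text
clock: 12.62
tcp_pos: [0.559, 0.0594, 0.1345]
tool_rot: [-0.601, -3.083, 0.0]
force: [0.4, 0.5, -0.2]
opening: 0.0901
finger_force: 0.0
[0.55899986 0.05935414 0.13447944] [  23.45785684 -193.83275246   -0.47419211]
```

```bash
python3 -m inch '[[[0,0,0.17,6,-50,0,1],[0,0,0.35,12,-100,0,1],[0,0,0.52,18,-150,0,1],[0,0,0.7,23,-194,0,1],[0,0,0.87,23,-194,0,1],[0,0,1.05,23,-194,0,1],[0,0,1.22,23,-194,0,1],[0,0,1.4,23,-194,0,1],[0,0,1.57,23,-194,0,1],[0,0,1.57,23,-194,0,1],[0,0,1.57,23,-194,0,1],[0,0,1.57,23,-194,0,1]]]'
python3 - <<'E'
from h import *
s=camera("scene"); print([(np.round(w(s,d["at"]),4),d["confidence"]) for d in spot_point("crank_grip","scene")[:2]])
print(R.from_rotvec(sense()["tool_rot"]).as_matrix().round(3))
a=cv2.cvtColor(s["image"],cv2.COLOR_RGB2BGR)[150:270,210:370]
cv2.imwrite("pics/s5.png",cv2.resize(a,None,fx=5,fy=5,interpolation=cv2.INTER_CUBIC))
E
```

```text
clock: 14.12
tcp_pos: [0.4651, -0.1118, 0.1348]
tool_rot: [-2.602, -1.759, 0.0]
force: [-1.1, 0.4, 0.1]
opening: 0.0913
finger_force: 0.0
[(array([ 0.4645, -0.1074,  0.1025]), 0.66)]
[[ 0.373  0.928 -0.   ]
 [ 0.928 -0.373  0.   ]
 [-0.    -0.    -1.   ]]
```

View pics/s5.png

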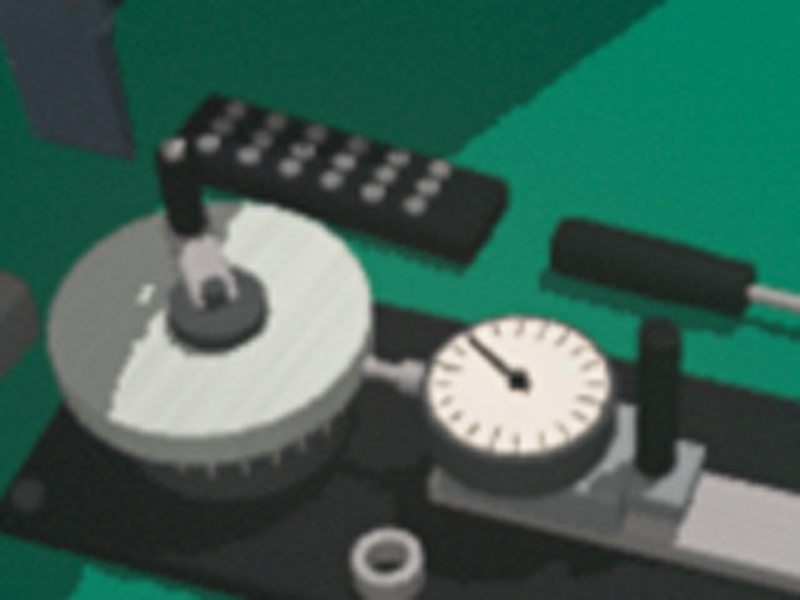

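Dial clear and needle steady at about 2 mm; the plunger touches the rim. The hand is over the crank, so I'll go down and grip it.

```bash
python3 -m inch '[[[0,0,0,0,1,30,1],[0,0,0,0,1,55,1],[0,0,0,0,1,70,1],[0,0,0,0,1,77,1],[0,0,0,0,1,77,1],[0,0,0,0,1,77,0],[0,0,0,0,1,77,0],[0,0,0,0,1,77,0],[0,0,0,0,1,77,0],[0,0,0,0,1,77,0],[0,0,0,0,1,77,0],[0,0,0,0,1,77,0],[0,0,0,0,1,77,0],[0,0,0,0,1,77,0],[0,0,0,0,1,77,0]]]'
python3 - <<'E'
from h import *
c=camera("top")
try: print("disc",disc(c))
except Exception as e: print(e)
M=R.from_rotvec(sense()["tool_rot"]).as_matrix();t=np.array(sense()["tcp_pos"])
A=np.array([.5015,-.0985]);d=t[:2]-A;r=np.hypot(*d);b=np.arctan2(d[1],d[0]);print(t,r,np.degrees(b))
out=[]
for k in range(1,17):
    b2=b-np.radians(10*k); p=A+.038*np.array([np.cos(b2),np.sin(b2)])
    out.append((k*10,*(M.T@np.array([*(p-t[:2]),0])*1000).round(1)[:2]))
print(out)
E
```

```text
clock: 16.1
tcp_pos: [0.4657, -0.1121, 0.0579]
tool_rot: [-2.604, -1.756, 0.001]
force: [-4.7, -1.6, 3.5]
opening: 0.0144
finger_force: 30.0
disc (array([ 0.5009031 , -0.09496501,  0.05165267]), np.float64(0.004463210526463653))
[ 0.46572857 -0.11212737  0.0579502 ] 0.03827924736489873 -159.14531632110095
[(10, np.float64(5.4), np.float64(-3.9)), (20, np.float64(11.3), np.float64(-7.0)), (30, np.float64(17.6), np.float64(-9.0)), (40, np.float64(24.1), np.float64(-9.9)), (50, np.float64(30.8), np.float64(-9.6)), (60, np.float64(37.2), np.float64(-8.2)), (70, np.float64(43.4), np.float64(-5.8)), (80, np.float64(49.0), np.float64(-2.2)), (90, np.float64(53.9), np.float64(2.2)), (100, np.float64(58.0), np.float64(7.4)), (110, np.float64(61.1), np.float64(13.3)), (120, np.float64(63.1), np.float64(19.6)), (130, np.float64(64.0), np.float64(26.2)), (140, np.float64(63.7), np.float64(32.8)), (150, np.float64(62.3), np.float64(39.3)), (160, np.float64(59.8), np.float64(45.4))]
```

```bash
python3 -m inch '[[[0,0,0,5,-4,0,0],[0,0,0,11,-7,0,0],[0,0,0,18,-9,0,0],[0,0,0,24,-10,0,0],[0,0,0,31,-9.6,0,0],[0,0,0,37,-8,0,0],[0,0,0,43.4,-6,0,0],[0,0,0,49,-2.2,0,0],[0,0,0,49,-2.2,0,0],[0,0,0,49,-2.2,0,0]]]'
```

```text
clock: 17.4
tcp_pos: [0.4829, -0.0659, 0.0581]
tool_rot: [2.604, 1.756, 0.001]
force: [2.6, 1.0, -4.5]
opening: 0.0144
finger_force: 30.0
```

```bash
python3 -m inch '[[[0,0,0,4.9,4.4,0,0],[0,0,0,9,9.6,0,0],[0,0,0,12.1,15.5,0,0],[0,0,0,14.1,21.8,0,0],[0,0,0,15,28.4,0,0],[0,0,0,14.7,35,0,0],[0,0,0,14.7,35,0,0],[0,0,0,14.7,35,0,0]]]'
cat >> h.py <<'E'
def needle(c,C=(.5424,.0099),pic=None):
    """needle angle (deg clockwise from the stage direction), dial face rectified at 8 px/mm, x right=JX, up=JY"""
    N=640; k=8
    g=[np.array([*(np.array(C)+a*JX*.04+b*JY*.04),.071]) for a,b in ((-1,1),(1,1),(1,-1),(-1,-1))]
    src=np.float32([proj(c,p) for p in g]); dst=np.float32([[0,0],[N,0],[N,N],[0,N]])
    im=cv2.warpPerspective(c["image"],cv2.getPerspectiveTransform(src,dst),(N,N),flags=cv2.INTER_CUBIC)
    gr=cv2.GaussianBlur(cv2.cvtColor(im,cv2.COLOR_RGB2GRAY),(0,0),4)
    m=(gr>130).astype(np.uint8); n,l,st,_=cv2.connectedComponentsWithStats(m); i=1+np.argmax(st[1:,4])
    cn=cv2.convexHull(max(cv2.findContours((l==i).astype(np.uint8),0,2)[0],key=cv2.contourArea))
    (x,y),ax,_=cv2.fitEllipse(cn)
    # darkest hub near centre
    sub=cv2.GaussianBlur(gr,(0,0),12)[int(y)-50:int(y)+50,int(x)-50:int(x)+50]; j=np.unravel_index(np.argmin(sub),sub.shape)
    x2,y2=int(x)-50+j[1],int(y)-50+j[0]
    res=[]
    for X,Y in ((x,y),(x2,y2)):
        th=np.radians(np.arange(0,360,.5)); r=np.arange(60,185,2)
        # clockwise from stage direction (-JY = image down): down->left->up
        xs=(X-np.outer(np.sin(th),r)).astype(np.float32); ys=(Y+np.outer(np.cos(th),r)).astype(np.float32)
        v=cv2.remap(gr,xs,ys,cv2.INTER_LINEAR).astype(float).mean(1)
        i=np.argmin(v); idx=np.arange(i-12,i+13)%720; d=np.clip(np.max(v[idx])-v[idx],0,None)**2
        res.append(round(float(i/2+np.sum(d*np.arange(-12,13)/2)/d.sum()),1))
    if pic: cv2.imwrite("pics/"+pic,cv2.cvtColor(im,cv2.COLOR_RGB2BGR))
    return res,(round(x),round(y),x2,y2,[round(a) for a in ax])
E
python3 - <<'E'
from h import *
s=camera("scene"); r=needle(s,pic="n1.png"); print(r,"mm",np.array(r[0])/18)
t=np.array(sense()["tcp_pos"]); d=t[:2]-[.5015,-.0985]; print(np.hypot(*d),np.degrees(np.arctan2(d[1],d[0])))
a=cv2.cvtColor(s["image"],cv2.COLOR_RGB2BGR)[150:270,210:370]; a=cv2.resize(a,(560,420),interpolation=2)
b=cv2.resize(cv2.imread("pics/n1.png"),(240,240)); o=np.zeros((420,800,3),np.uint8); o[:,:560]=a; o[:240,560:]=b; cv2.imwrite("pics/s6.png",o)
E
```

```text
clock: 18.4
tcp_pos: [0.5205, -0.066, 0.058]
tool_rot: [2.604, 1.757, -0.001]
force: [-0.9, -8.3, -1.1]
opening: 0.0143
finger_force: 30.0
([174.6, 179.2], (298, 312, np.int64(288), np.int64(315), [528, 538])) mm [9.7        9.95555556]
0.037627451740271135 59.60631366899398
```

View pics/s6.png

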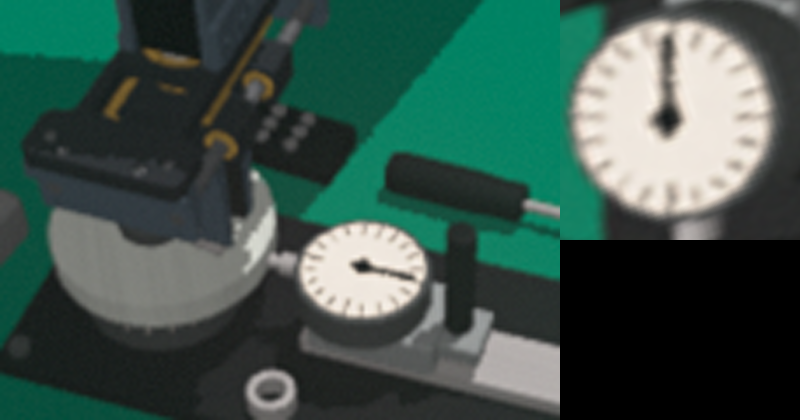

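Needle reads about 178° (9.9 mm) near the peak and the dial is clearly visible. I'll sweep past the peak and sample.

```bash
cat > m.py <<'E'
from h import *
import json
s=camera("scene"); r=needle(s); t=np.array(sense()["tcp_pos"]); d=t[:2]-[.5015,-.0985]
b=np.degrees(np.arctan2(d[1],d[0])); print(r, "R",np.hypot(*d).round(4),"beta",b.round(2)); open("log","a").write(json.dumps([b,*r[0],*t[:2].tolist()])+"\n")
E
python3 m.py
python3 -m inch '[[[0,0,0,-1.4,6.4,0,0],[0,0,0,-3.9,12.6,0,0],[0,0,0,-3.9,12.6,0,0],[0,0,0,-3.9,12.6,0,0]]]' | sed -n 2p; python3 m.py
python3 -m inch '[[[0,0,0,-3.5,5.6,0,0],[0,0,0,-8,10.5,0,0],[0,0,0,-8,10.5,0,0],[0,0,0,-8,10.5,0,0]]]' | sed -n 2p; python3 m.py
python3 -m inch '[[[0,0,0,-5.2,4,0,0],[0,0,0,-11.1,7.1,0,0],[0,0,0,-11.1,7.1,0,0],[0,0,0,-11.1,7.1,0,0]]]' ; python3 m.py
```

```text
([174.6, 179.2], (299, 312, np.int64(288), np.int64(315), [528, 538])) R 0.0376 beta 59.67
tcp_pos: [0.5304, -0.0743, 0.058]
([185.8, 190.8], (298, 312, np.int64(287), np.int64(313), [528, 538])) R 0.0377 beta 40.07
tcp_pos: [0.5369, -0.0855, 0.0579]
([186.2, 191.2], (298, 312, np.int64(287), np.int64(314), [528, 539])) R 0.0378 beta 20.26
clock: 20.1
tcp_pos: [0.5394, -0.0982, 0.058]
tool_rot: [-2.604, -1.756, 0.002]
force: [-4.7, -3.8, 2.8]
opening: 0.0144
finger_force: 30.0
([177.4, 181.9], (298, 312, np.int64(288), np.int64(316), [529, 539])) R 0.0379 beta 0.44
```

```bash
python3 -m inch '[[[0,0,0,-6.3,2.1,0,0],[0,0,0,-12.8,3,0,0],[0,0,0,-12.8,3,0,0],[0,0,0,-12.8,3,0,0]]]' | sed -n 2p; python3 m.py
python3 -m inch '[[[0,0,0,-6.7,-0.3,0,0],[0,0,0,-13.1,-1.7,0,0],[0,0,0,-13.1,-1.7,0,0],[0,0,0,-13.1,-1.7,0,0]]]' | sed -n 2p; python3 m.py
python3 -m inch '[[[0,0,0,6.4,1.4,0,0],[0,0,0,13.1,1.7,0,0],[0,0,0,19.6,0.8,0,0],[0,0,0,25.9,-1.3,0,0],[0,0,0,25.9,-1.3,0,0],[0,0,0,25.9,-1.3,0,0]]]' | sed -n 2p; python3 m.py
python3 -m inch '[[[0,0,0,5.9,-3.1,0,0],[0,0,0,11.1,-7.1,0,0],[0,0,0,15.6,-12,0,0],[0,0,0,19.1,-17.6,0,0],[0,0,0,21.6,-23.8,0,0],[0,0,0,23,-30.2,0,0],[0,0,0,23,-30.2,0,0],[0,0,0,23,-30.2,0,0]]]' | sed -n 2p; python3 m.py
python3 - <<'E'
from h import *
M=R.from_rotvec(sense()["tool_rot"]).as_matrix();t=np.array(sense()["tcp_pos"])
A=np.array([.5016,-.0982]);d=t[:2]-A;b=np.arctan2(d[1],d[0])
print([(k*10,*(M.T@np.array([*(A+.038*np.array([np.cos(b+np.radians(10*k)),np.sin(b+np.radians(10*k))])-t[:2]),0])*1000).round(1)[:2].tolist()) for k in range(1,5)])
E
```

```text
tcp_pos: [0.5374, -0.1112, 0.058]
([158.9, 164.4], (298, 312, np.int64(287), np.int64(317), [529, 540])) R 0.0381 beta -19.46
tcp_pos: [0.5311, -0.1227, 0.058]
([134.1, 139.4], (298, 312, np.int64(286), np.int64(316), [529, 540])) R 0.0383 beta -39.15
tcp_pos: [0.5394, -0.0976, 0.0579]
([178.9, 183.8], (298, 312, np.int64(287), np.int64(314), [528, 539])) R 0.0379 beta 1.36
tcp_pos: [0.5199, -0.0657, 0.0579]
([173.4, 178.5], (298, 312, np.int64(287), np.int64(317), [528, 538])) R 0.0376 beta 60.62
[(10, 1.0, -6.5), (20, 0.1, -13.1), (30, -1.9, -19.4), (40, -5.0, -25.3)]
```

Readings repeat in both directions, so hysteresis is small. Two more samples on the other flank, then a fit.

```bash
python3 -m inch '[[[0,0,0,1,-6.5,0,0],[0,0,0,0.1,-13.1,0,0],[0,0,0,0.1,-13.1,0,0],[0,0,0,0.1,-13.1,0,0]]]' | sed -n 2p; python3 m.py
python3 -m inch '[[[0,0,0,-2,-6.3,0,0],[0,0,0,-5.1,-12.2,0,0],[0,0,0,-5.1,-12.2,0,0],[0,0,0,-5.1,-12.2,0,0]]]' | sed -n 2p; python3 m.py
python3 - <<'E'
from h import *
import json
from scipy.optimize import least_squares
L=np.array([json.loads(l) for l in open("log")]); P=L[:,3:5]
f=least_squares(lambda q:np.hypot(P[:,0]-q[0],P[:,1]-q[1])-q[2],[.5015,-.0985,.038]); print(f.x,np.abs(f.fun).max())
A=f.x[:2]; b=np.arctan2(*(P-A).T[::-1])
from math import pi
for col in (1,2):
    def g(q):
        # true needle angle + first harmonic error of reading
        ph=b-q[0]; e=4.5; press=e*np.cos(ph)+np.sqrt(63**2-(e*np.sin(ph))**2)-63
        return q[1]+press*18*q[2]-L[:,col]
    s=least_squares(g,[.5,100,1]); print(col,np.degrees(s.x[0]),s.x[1:],s.fun.round(1))
b0=s.x[0]
M=R.from_rotvec(sense()["tool_rot"]).as_matrix();t=np.array(sense()["tcp_pos"]);d=t[:2]-A;b1=np.arctan2(d[1],d[0])
print(np.degrees(b1))
for k in np.linspace(b1,b0,9)[1:]:
    p=A+f.x[2]*np.array([np.cos(k),np.sin(k)]); print((M.T@np.array([*(p-t[:2]),0])*1000).round(1)[:2].tolist())
E
```

```text
tcp_pos: [0.5081, -0.0612, 0.058]
([153.6, 158.5], (298, 312, np.int64(287), np.int64(314), [528, 538])) R 0.0378 beta 79.82
tcp_pos: [0.4955, -0.0612, 0.058]
([129.0, 134.5], (299, 312, np.int64(285), np.int64(316), [528, 537])) R 0.0377 beta 99.15
[ 0.50116291 -0.09898418  0.03824377] 0.00012699597623258563
1 28.245528901897945 [102.91190532   1.04411256] [-0.3 -0.3  0.5  0.2  0.2 -0.  -0.7  0.1  0.5 -0.2]
2 28.20211166603402 [108.60595404   1.03301375] [ 0.  -0.5  0.3  0.6 -0.1  0.1 -0.7 -0.   0.7 -0.4]
98.53494659237265
[2.6, 5.2]
[4.4, 10.8]
[5.3, 16.6]
[5.2, 22.5]
[4.3, 28.3]
[2.5, 33.9]
[-0.1, 39.1]
[-3.5, 43.9]
```

The fit is tight (residuals ≤0.7° of needle) and puts the peak at crank bearing 28.2°. Moving there.

```bash
python3 -m inch '[[[0,0,0,2.6,5.2,0,0],[0,0,0,4.4,10.8,0,0],[0,0,0,5.3,16.6,0,0],[0,0,0,5.2,22.5,0,0],[0,0,0,4.3,28.3,0,0],[0,0,0,2.5,33.9,0,0],[0,0,0,-0.1,39.1,0,0],[0,0,0,-3.5,43.9,0,0],[0,0,0,-3.5,43.9,0,0],[0,0,0,-3.5,43.9,0,0],[0,0,0,-3.5,43.9,0,0]]]'; python3 m.py
python3 -c "
from h import *
t=sense()['tcp_pos'];print(np.degrees(np.arctan2(t[1]+.09898,t[0]-.50116)))"
```

```text
clock: 25.58
tcp_pos: [0.5347, -0.0806, 0.058]
tool_rot: [2.604, 1.757, -0.0]
force: [-3.4, -6.1, -1.8]
opening: 0.0141
finger_force: 30.0
([187.2, 191.6], (298, 312, np.int64(288), np.int64(314), [528, 539])) R 0.0377 beta 28.36
28.754608639600157
```

```bash
python3 -m inch '[[[0,0,0,-0.2,0.3,0,0],[0,0,0,-0.2,0.3,0,0],[0,0,0,-0.2,0.3,0,0],[0,0,0,-0.2,0.3,0,0.4],[0,0,0,-0.2,0.3,0,0.4],[0,0,0,-0.2,0.3,0,0.4],[0,0,0,-0.2,0.3,0,0.4],[0,0,0,-0.2,0.3,-30,0.4],[0,0,0,-0.2,0.3,-70,0.4],[0,0,0,-60,0.3,-120,0.4],[0,0,0,-120,-50,-150,0.4],[0,0,0,-170,-100,-150,0.4],[0,0,0,-200,-150,-150,0.4],[0,0,0,-200,-150,-150,0.4],[0,0,0,-200,-150,-150,0.4],[0,0,0,-200,-150,-150,0.4],[0,0,0,-200,-150,-150,0.4]]]'
python3 m.py
python3 - <<'E'
from h import *
s=camera("scene"); c=camera("top"); print(disc(c))
for n,cc in (("scene",s),("top",c)): print([(np.round(w(cc,d["at"]),4),d["confidence"]) for d in spot_point("crank_grip",n)[:1]])
a=cv2.resize(cv2.cvtColor(s["image"],cv2.COLOR_RGB2BGR)[150:300,150:450],(800,400),interpolation=2); cv2.imwrite("pics/s7.png",a)
E
```

```text
clock: 27.75
tcp_pos: [0.3213, -0.2093, 0.208]
tool_rot: [-2.604, -1.758, -0.0]
force: [-0.3, 0.0, 0.7]
opening: 0.0367
finger_force: 0.0
([186.8, 191.7], (298, 312, np.int64(287), np.int64(314), [526, 535])) R 0.2116 beta -148.43
(array([ 0.50222383, -0.09402611,  0.05906793]), np.float64(0.00037852405335381256))
[(array([ 0.5318, -0.0766,  0.1025]), 0.7)]
[(array([ 0.5351, -0.0852,  0.1   ]), 0.5)]
```

View pics/s7.png

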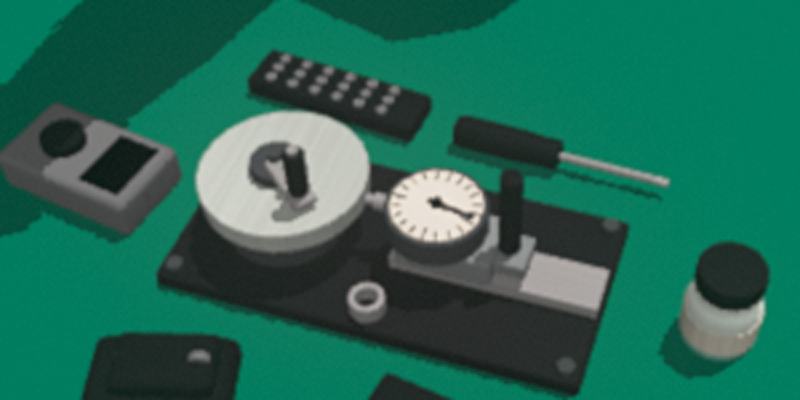

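The bench is undisturbed, the needle holds at its maximum and the hand is clear.

```bash
python3 -c "
from station import *
print(job_done())"
```

```text
the job is handed in; nothing more can be done
None
```

The disc's high spot is on the plunger, found by a fit to needle readings on both sides of the peak. The needle stayed at its peak, about 10.5 mm pressed in of 16 mm, after I let go of the crank. The hand is clear, nothing else on the bench was touched, and the job was handed in at about 28 s with no verdict returned. My first grip closed just above the post because the fingertips sat about 31 mm above the reported height; I lowered the hand and regripped.

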